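Close the bench thickness gauge on a steel bar by its ratchet cap

TASK

Gently push the steel bar along the gauge's table until it stands home against the end stop under the spindle. Then turn the slim ratchet cap at the very top of the gauge clockwise (seen from above), regripping as needed, until the spindle presses on the bar and the cap slips with two to five clicks; leave it closed like that. Do not turn the thicker barrel below the cap, do not lean on the stop, and leave the grease tin, the bearing and the bolt where they are.

Things in the scene. Friction and masses are not known exactly. Their poses are not given: they have to be found in the camera images.
- gauge: Grey bench thickness gauge, fixed. Origin: on the vertical spindle axis, underside of the base (255 x 100 mm, local x -185 to +70 mm). Local x runs from the open loading end to the end stop, z up. Its flat top, the table, is 20 mm up. Column behind the stop (x 34 to 66 mm, 103 mm high); its overarm holds a round head, 38 mm diameter, 78 to 112 mm high on the axis, lower bush down to 61 mm.
- mouth (a point): Point on the table, mid-way between the front ends of the two straight guide rails, at gauge x = -54 mm. The rails are 12 mm high, 50 mm apart, and run from here to gauge x = +21 mm; in front of them flared lead-ins reach to gauge x = -90 mm. Axes as the gauge's.
- end_stop: Steel end stop between the rails, 50 mm wide, 16 mm high above the table. Origin at the foot of the face that the bar meets, 20 mm beyond the spindle axis (gauge x = +20 mm). Axes as the gauge's. Rigid: push against it with well under 40 N.
- bar: Flat bare-steel bar with two drilled holes, 95 mm long (its own x), 45 mm wide (y), 20 mm thick (z), about 0.65 kg. Origin: centre of its underside. It lies flat on the table, length roughly along the gauge's x, 80 to 98 mm short of the stop, free to slide. Home: its far end touches the end stop (origin at gauge x = -27.5 mm).
- spindle: Steel spindle, 10 mm diameter, upright on the gauge axis. Origin: centre of its lower end face. Starts 1.5 to 4.5 mm above the bar's top (which is 40 mm above the gauge's origin); sinks 1.9 mm per rad (12 mm a turn) as the barrel turns clockwise. The screw drags (0.06 N m) and stays where left. The clutch lets it press with some 12 to 25 N.
- cap_grip (a point): Middle of the knurled ratchet cap, on the axis, 164 mm above the gauge's origin: grip here. The cap is a plain steel cylinder, 24 mm diameter, 149 to 179 mm high, free all round; it stays at its height. Below it, 118 to 144 mm high, is the barrel, 34 mm diameter, which drives the screw without the clutch: do not turn it directly.
- ratchet_cap (a joint): Angle (rad) the cap has slipped clockwise against the barrel, 0 at start. While the spindle travels freely both turn together and it stays within about 0.3; once the spindle presses, the clutch slips, a click each 0.63 rad (10 a turn), peak about 0.09 N m. It drives both ways and need not rest in a notch. Two to five clicks: 1.26 to 3.14.
- grease_tin: Bystander: round grey tin, 66 mm diameter, 52 mm high, beside the gauge. Origin at the centre of its underside.
- ball_bearing: Bystander: steel ball bearing, 47 mm diameter, 14 mm high, lying flat beside the gauge. Origin at the centre of its underside.
- bolt: Bystander: hexagon bolt standing on its head, 27 mm across, 52 mm high, beside the gauge. Origin at the centre of its underside.
There are look-alikes about, which are no part of the job. Of the things like the bar, leave any that is green; of the rest the smaller one is meant.

How it is judged:
By the outcome, as a careful person would: the job done as asked, in the order asked, and still so for the second after the job is handed in, with the robot touching nothing.
It also fails if it takes over 67 s, if anything falls off the work surface, if the arm or the gripper's body presses on something with over 40 N, if the wrist force passes 120 N, or if a joint passes its speed limit or range.

ROBOT

A 6-joint arm with a two-finger parallel gripper is mounted at the origin on a cart in front of the work surface, level with it; the furniture and walls round the work are solid. World frame = base frame: x ahead of the robot, y to its left, z up, the work surface at z = 0. Lengths are in mm, angles in rad, forces in N, time in s.
With the tool pointing down it reaches from about 300 to 775 mm from the base axis. Payload 14.6 kg.
Tool frame: the origin (TCP) lies midway between the tips of the shut fingers; the grasp point (between the pads) lies manip.tcp_to_grasp behind it (manip.tcp_to_grasp is the distance from the TCP to the grasp point, in mm); x points along the fingers, z is the direction in which the jaws open and shut, and the axes are right-handed (so a half turn about x gives the same grasp; the last joint's range is limited). The gripper opens to 94 mm and grips with 3 to 60 N. Pads are 16 mm wide; open, the fingers measure 119 mm over their backs; the gripper's body (75 mm by 177 mm) begins 78 mm behind the grasp point.
Start: joints at [-1.342, 0.3, 1.521, -0, 1.321, -0.067], TCP at [160.321, -526.105, 205.446] pointing down, gripper open.
Joint ranges: [-3.03, 3.03], [-0.79, 2.21], [0.23, 2.52], [-1.04, 4.18], [0, 3.07], [-2.55, 2.55]. Speed limits (rad/s): [2.22, 2.22, 2.57, 3.14, 3.14, 3.14].

INTERFACE

Orientations are given as [roll, pitch, yaw] about the fixed x, y, z axes, in that order (R = Rz(yaw) Ry(pitch) Rx(roll)).
In Python, from cell import manip gives the robot as it stands.
- The arm moves only by the shell command python3 -m jog 'ROWS' [FORCE]. ROWS is JSON, a list of rows, each an object of numbers: "grip": the opening, from 0 (shut) to 1 (fully open); "tx", "ty", "tz": the shift along the tool's x, y, z in units of 40 mm (1.0 is 40 mm); "turn": the turn about the tool's x in units of 6 degrees (1.0 is 6 degrees). In form: [{"grip": .., "tx": .., "ty": .., "tz": .., "turn": ..}, ...]. A call has 1 to 12 rows; each row is the pose to reach, as a shift and turn from the pose commanded when the call began, along the tool's axes at that moment; what a row does not reach only later rows make up. A row lasts 1/12 s, in which the tool goes at most 41.7 mm and 7.16 degrees, less where a joint would pass 70% of its speed; a pose out of reach is approached as far as the arm can. A call with a gripper value outside its range is refused whole. The fingers move at their own pace and stop on an object; FORCE is the grip in N (left out, the last holds). Time passes only in rows, so rows that repeat a pose let the fingers close. It gives the time, the measured TCP pose, the force and the opening at its end, in the units of the state.
- manip.read_state(): the state, without advancing time (a new reading comes with each control period).
- manip.camera(name): name is "scene" or "top"; returns a dict with "image" (400x640x3 uint8, red, green, blue), "fx", "fy", "cx", "cy" (pixels), "eye" and "attitude" of the camera in the world. Camera axes: x right, y up, looking along -z (the intrinsics and any distortion apply to the point x, -y, -z); pixel columns grow to the right and rows downward; lengths in mm; the calibration is good to about 2 mm. A picture is of the moment at which its call begins. There is no depth.
- manip.sign_off(): hands the job in, once; it reports no verdict.
The state is a dict: "clock": time; "joints": joint angles; "qd": joint speeds; "effort": joint torques, N m; "eef_pos": TCP position; "eef_rot": TCP orientation; "wrist_force": force on the tool from outside, world axes, zero at the start; "moment": the same for the moment, N m; "finger_gap": finger opening in mm.
Only numpy, scipy, OpenCV 4.12 (cv2) and the standard library are available. Lean on these libraries where they do the work, as an engineer would, in place of code of your own. Each camera call takes 0.05 s, during which the arm holds its last target. There are 200 camera calls.

## Working session

There is one attempt and no reset: what is moved stays moved. The work goes in short steps, Python scripts to look and compute and a shell command to move; the robot and the scene stay as the last step left them, time stands still between calls to the robot, and variables do not carry over. Pictures are saved under pics/ and viewed, about 8 in all and at most 12, crops included, and the job is handed in when it is done.

```bash
ls; mkdir -p pics
python3 - <<'E'
from cell import manip
import cv2
print(manip.read_state(), manip.tcp_to_grasp)
for n in("scene","top"):
    c=manip.camera(n); cv2.imwrite(f"pics/{n}0.png",c["image"][:,:,::-1])
    print(n,{k:v for k,v in c.items() if k!="image"})
E
```

```text
pics
{'clock': 0.0, 'joints': array([-1.34158622e+00,  3.00449102e-01,  1.52161829e+00, -7.04388315e-06,
        1.32070398e+00, -6.65824671e-02]), 'qd': array([-3.55992545e-05,  1.05829350e-03,  2.73173423e-03, -9.71041491e-04,
       -1.26834194e-03,  1.48817224e-03]), 'effort': array([ 8.44943643e-04, -5.31805515e+01, -3.52733016e+01,  7.08505232e-02,
        2.44133722e-02, -7.73636907e-05]), 'eef_pos': array([ 160.26491955, -525.83990477,  204.88265884]), 'eef_rot': array([3.08079834, 1.56961759, 1.80579634]), 'wrist_force': array([ 0.7778723 , -0.01426851, -0.11265749]), 'moment': array([-0.02155017, -0.00843006, -0.04464702]), 'finger_gap': 93.9339153974101} 18.8
scene {'fx': 406.3002682991172, 'fy': 406.3002682991172, 'cx': 323.80300679351143, 'cy': 192.66626977625157, 'eye': array([346.55793172, 375.88619026, 793.80320785]), 'attitude': array([ 0.66947955,  0.0098021 , -2.72822884])}
top {'fx': 403.2693148374853, 'fy': 403.2693148374853, 'cx': 316.4102108648467, 'cy': 206.62659886924737, 'eye': array([ 473.00134842, -104.29769465,  960.90157789]), 'attitude': array([ 0.07599835, -0.02642769, -1.56714639])}
```

View pics/scene0.png

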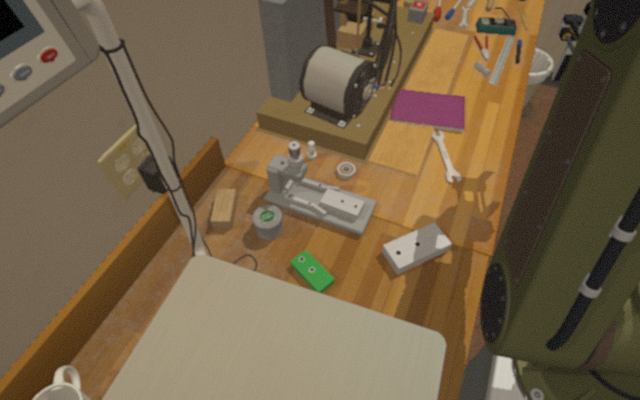

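View pics/top0.png

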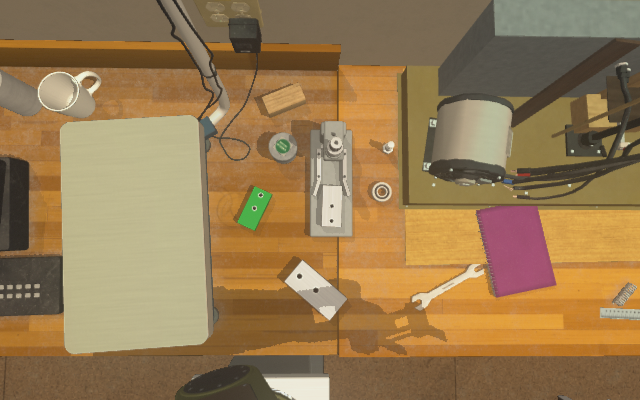

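The top view shows the gauge at about columns 308–353 and rows 122–237, with the bar at (331,206) and the cap at (336,143). The tin is at (283,147), the bearing at (382,191) and the bolt at (389,147). Next I'll look at enlarged crops.

Run:
```python
import cv2,numpy as np
a=cv2.imread("pics/top0.png")[112:242,280:380]
b=cv2.imread("pics/scene0.png")[132:242,250:385]
a=cv2.resize(a,None,fx=4,fy=4,interpolation=cv2.INTER_CUBIC)  #400x520
b=cv2.resize(b,None,fx=2.96,fy=2.96,interpolation=cv2.INTER_CUBIC) #400
im=np.zeros((520,800,3),np.uint8); im[:,:400]=a; im[:b.shape[0],400:400+b.shape[1]]=b[:,:400]
cv2.imwrite("pics/crop0.png",im)
```

```text
(no output)
```

View pics/crop0.png

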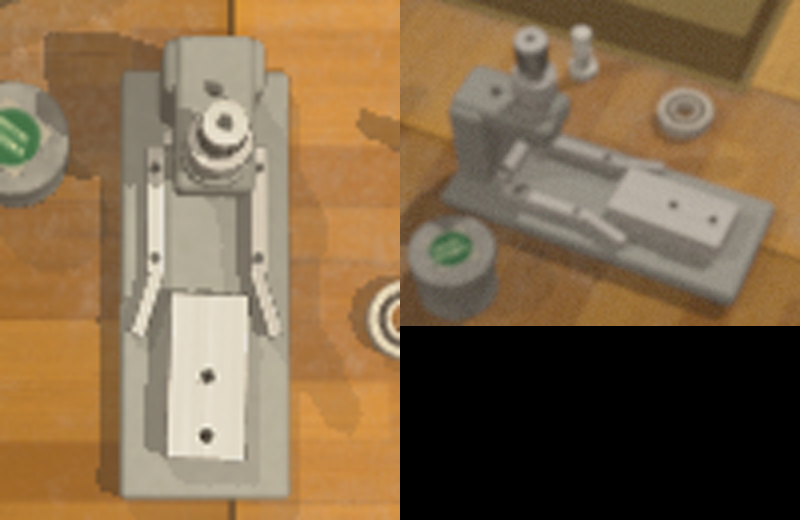

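```bash
cat > h.py <<'E'
import numpy as np
from scipy.spatial.transform import Rotation as Ro
def ray(c,u,v):
    d=np.array([(u-c["cx"])/c["fx"],-(v-c["cy"])/c["fy"],-1.])
    return np.array(c["eye"]),Ro.from_euler("xyz",c["attitude"]).apply(d)
def at(c,u,v,z):
    e,d=ray(c,u,v); return e+d*(z-e[2])/d[2]
def tri(c1,p1,c2,p2):
    (a,d),(b,e)=ray(c1,*p1),ray(c2,*p2)
    s=np.linalg.lstsq(np.c_[d,-e],b-a,rcond=None)[0]
    p,q=a+d*s[0],b+e*s[1]; return (p+q)/2,np.linalg.norm(p-q)
E
python3 - <<'E'
from h import *
from cell import manip
np.set_printoptions(precision=1,suppress=True)
T=manip.camera("top");S=manip.camera("scene")
t=lambda x,y:(x/4+280,y/4+112); s=lambda x,y:((x-400)/2.96+250,y/2.96+132)
for n,p in dict(fl=(122,497),fr=(289,497),bl=(122,72),br=(289,72)).items(): print(n,at(T,*t(*p),20))
for n,p in dict(bl=(172,293),br=(247,296),fr=(244,460),fl=(168,457)).items(): print("bar",n,at(T,*t(*p),40))
for n,p in dict(r1=(155,258),r2=(259,258),r3=(155,167),r4=(259,167)).items(): print("railscrew",n,at(T,*t(*p),32))
print("tin",at(T,*t(12,140),52))
for n,a,b in [("cap",(224,121),(532,38)),("barhole near",(206,435),(712,219)),("barhole far",(207,376),(673,204)),("bar fl",(168,457),(705,245)),("bar br",(247,296),(632,170)),("base fr",(289,497),(768,204)),("base fl",(122,497),(733,290))]:
    print(n,*tri(T,t(*a),S,s(*b)))
E
```

```text
fl [ 475.6 -115.4   20. ]
fr [ 475.9 -212.8   20. ]
bl [ 727.1 -114.2   20. ]
br [ 728.2 -213.6   20. ]
bar bl [ 592.7 -143.4   40. ]
bar br [ 591.2 -186.6   40. ]
bar fr [ 496.8 -184.8   40. ]
bar fl [ 498.4 -141.3   40. ]
railscrew r1 [ 614.1 -133.8   32. ]
railscrew r2 [ 614.6 -194.3   32. ]
railscrew r3 [ 667.7 -133.6   32. ]
railscrew r4 [ 668.2 -194.4   32. ]
tin [678.3 -51.3  52. ]
cap [ 659.4 -163.5  176.8] 2.6553715824052357
barhole near [ 511.2 -163.3   35.9] 0.019893654829440006
barhole far [ 544.8 -163.8   37.3] 0.6763360180684773
bar fl [ 503.1 -140.2   34.3] 9.442522541037548
bar br [ 591.3 -187.8   30.1] 2.49080657709472
base fr [ 478.  -213.2   11.8] 4.208890632532383
base fl [ 475.4 -115.4   23.8] 0.34680003113415736
```

```bash
python3 -c "
from h import *
from cell import manip
s=manip.read_state();R=Ro.from_euler('xyz',s['eef_rot']).as_matrix();print(R.round(4))
z=R[:,2];print(np.degrees(np.arctan2(z[1],z[0])),np.degrees(s['joints'][[0,5]]))
y=R[:,1];print('tool y dir',np.degrees(np.arctan2(y[1],y[0])))
"; python3 -m jog '[{"grip":0.15}]' 30
```

```text
[[-2.000e-04  9.566e-01  2.915e-01]
 [ 6.000e-04  2.915e-01 -9.566e-01]
 [-1.000e+00  0.000e+00 -7.000e-04]]
-73.05268284353946 [-76.86739853  -3.81444918]
tool y dir 16.947316203105018$[0]: bad value
```

```bash
python3 -m jog '[{"grip":0.15,"tx":0,"ty":5,"tz":-3.2,"turn":1.4},{"grip":0.15,"tx":0,"ty":5,"tz":-3.2,"turn":1.4},{"grip":0.15,"tx":0,"ty":5,"tz":-3.2,"turn":1.4},{"grip":0.15,"tx":0,"ty":5,"tz":-3.2,"turn":1.4},{"grip":0.15,"tx":0,"ty":5,"tz":-3.2,"turn":1.4},{"grip":0.15,"tx":0,"ty":5,"tz":-3.2,"turn":1.4},{"grip":0.15,"tx":0,"ty":10.05,"tz":-6.4,"turn":2.825},{"grip":0.15,"tx":0,"ty":10.05,"tz":-6.4,"turn":2.825},{"grip":0.15,"tx":0,"ty":10.05,"tz":-6.4,"turn":2.825},{"grip":0.15,"tx":0,"ty":10.05,"tz":-6.4,"turn":2.825},{"grip":0.15,"tx":0,"ty":10.05,"tz":-6.4,"turn":2.825},{"grip":0.15,"tx":0,"ty":10.05,"tz":-6.4,"turn":2.825}]' 30
```

```text
clock: 1.2
eef_pos: [471.4, -161.8, 205.5]
eef_rot: [1.634, 1.571, 0.064]
wrist_force: [0.1, -2.0, 0.0]
finger_gap: 17.6
```

```bash
python3 -m jog '[{"grip":0.15,"tx":1,"ty":0,"tz":0,"turn":0},{"grip":0.15,"tx":2,"ty":0,"tz":0,"turn":0},{"grip":0.15,"tx":3,"ty":0,"tz":0,"turn":0},{"grip":0.15,"tx":4,"ty":0,"tz":0,"turn":0},{"grip":0.15,"tx":4.4,"ty":0,"tz":0,"turn":0},{"grip":0.15,"tx":4.4,"ty":0,"tz":0,"turn":0},{"grip":0.15,"tx":4.4,"ty":0,"tz":0,"turn":0}]' 30
python3 - <<'E'
from cell import manip
import cv2,numpy as np
a=manip.camera("top")["image"][112:242,280:380,::-1]
b=manip.camera("scene")["image"][132:242,250:385,::-1]
a=cv2.resize(a,None,fx=4,fy=4,interpolation=cv2.INTER_CUBIC)
b=cv2.resize(b,None,fx=2.96,fy=2.96,interpolation=cv2.INTER_CUBIC)
im=np.zeros((520,800,3),np.uint8); im[:,:400]=a; im[:b.shape[0],400:]=b[:,:400]
cv2.imwrite("pics/crop1.png",im); print(manip.read_state())
E
```

```text
clock: 1.78
eef_pos: [470.2, -164.0, 29.5]
eef_rot: [-1.991, 1.57, 2.721]
wrist_force: [1.6, -0.1, 0.6]
finger_gap: 13.8
{'clock': 1.8833, 'joints': array([-4.09208620e-01,  4.12209601e-01,  1.82305988e+00, -5.61418519e-06,
        9.03880692e-01,  1.16163189e+00]), 'qd': array([-0.00049254, -0.01250138, -0.00118053,  0.00014919, -0.0034946 ,
       -0.00110359]), 'effort': array([ 1.93251784e-03, -4.98921812e+01, -2.65441561e+01,  3.41130607e-02,
       -6.26551872e-02, -2.63604252e-04]), 'eef_pos': array([ 471.15182468, -164.44165235,   31.08730268]), 'eef_rot': array([ 1.15982237,  1.56835384, -0.41101468]), 'wrist_force': array([-0.04874302, -0.06055807, -0.48502508]), 'moment': array([ 0.03161613,  0.00511284, -0.02404884]), 'finger_gap': 13.988660127534526}
```

View pics/crop1.png

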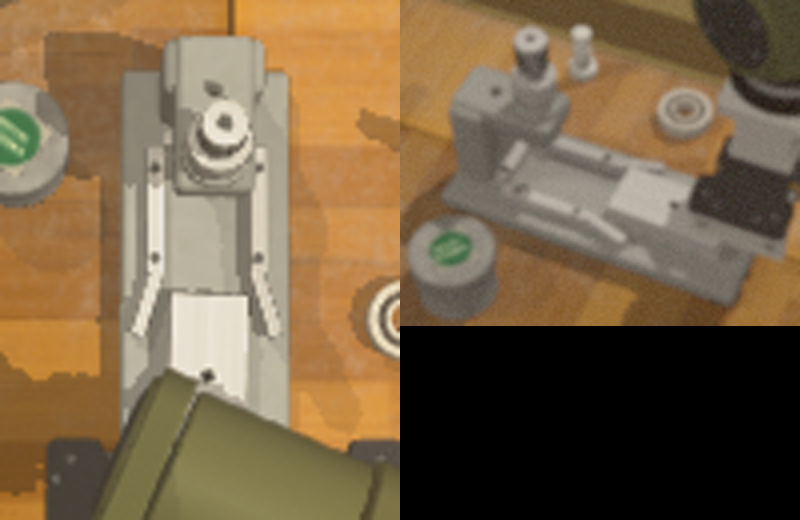

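The bar, at rows 293–460 of the crop, hasn't moved. The gripper stands behind it with its wide side across the gauge, so I'll push slowly.

```bash
python3 -m jog '[{"grip":0.15,"tx":0,"ty":0.15,"tz":0,"turn":0},{"grip":0.15,"tx":0,"ty":0.3,"tz":0,"turn":0},{"grip":0.15,"tx":0,"ty":0.4,"tz":0,"turn":0},{"grip":0.15,"tx":0,"ty":0.5,"tz":0,"turn":0},{"grip":0.15,"tx":0,"ty":0.6,"tz":0,"turn":0},{"grip":0.15,"tx":0,"ty":0.7,"tz":0,"turn":0},{"grip":0.15,"tx":0,"ty":0.8,"tz":0,"turn":0},{"grip":0.15,"tx":0,"ty":0.9,"tz":0,"turn":0},{"grip":0.15,"tx":0,"ty":1.0,"tz":0,"turn":0}]' 30
python3 -m jog '[{"grip":0.15,"tx":0,"ty":0.1,"tz":0,"turn":0},{"grip":0.15,"tx":0,"ty":0.2,"tz":0,"turn":0},{"grip":0.15,"tx":0,"ty":0.3,"tz":0,"turn":0},{"grip":0.15,"tx":0,"ty":0.4,"tz":0,"turn":0},{"grip":0.15,"tx":0,"ty":0.5,"tz":0,"turn":0},{"grip":0.15,"tx":0,"ty":0.6,"tz":0,"turn":0},{"grip":0.15,"tx":0,"ty":0.7,"tz":0,"turn":0},{"grip":0.15,"tx":0,"ty":0.8,"tz":0,"turn":0}]' 30
python3 -m jog '[{"grip":0.15,"tx":0,"ty":0.1,"tz":0,"turn":0},{"grip":0.15,"tx":0,"ty":0.2,"tz":0,"turn":0},{"grip":0.15,"tx":0,"ty":0.3,"tz":0,"turn":0},{"grip":0.15,"tx":0,"ty":0.4,"tz":0,"turn":0},{"grip":0.15,"tx":0,"ty":0.5,"tz":0,"turn":0}]' 30
python3 - <<'E'
from cell import manip
import cv2,numpy as np
a=manip.camera("top")["image"][112:242,280:380,::-1]
b=manip.camera("scene")["image"][132:242,250:385,::-1]
a=cv2.resize(a,None,fx=4,fy=4,interpolation=cv2.INTER_CUBIC)
b=cv2.resize(b,None,fx=2.96,fy=2.96,interpolation=cv2.INTER_CUBIC)
im=np.zeros((520,800,3),np.uint8); im[:,:400]=a; im[:b.shape[0],400:]=b[:,:400]
cv2.imwrite("pics/crop2.png",im); s=manip.read_state();print(s['eef_pos'],s['wrist_force'],s['moment'])
E
```

```text
clock: 2.63
eef_pos: [510.0, -164.0, 29.8]
eef_rot: [-1.693, 1.569, 3.02]
wrist_force: [-8.3, -0.4, 7.1]
finger_gap: 14.3
clock: 3.3
eef_pos: [542.0, -164.1, 29.8]
eef_rot: [-1.652, 1.569, 3.061]
wrist_force: [-8.9, 0.0, 6.6]
finger_gap: 14.1
clock: 3.72
eef_pos: [562.0, -164.0, 29.8]
eef_rot: [-1.644, 1.569, 3.069]
wrist_force: [-8.2, 0.3, 6.8]
finger_gap: 14.4
[ 562.72858099 -164.01426294   29.68794688] [ 1.04288896  0.98007362 -0.03033605] [0.03603795 0.06458382 0.04717171]
```

View pics/crop2.png

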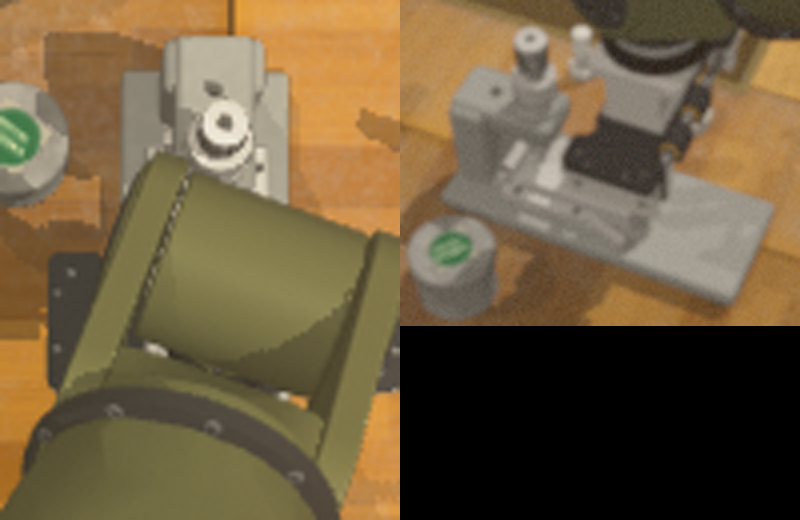

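The bar is now between the rails and being pushed with about 8 N. The last stretch goes in fine steps, reading the force at each.

```bash
python3 -m jog '[{"grip":0.15,"tx":0,"ty":0.05,"tz":0,"turn":0},{"grip":0.15,"tx":0,"ty":0.1,"tz":0,"turn":0},{"grip":0.15,"tx":0,"ty":0.15,"tz":0,"turn":0},{"grip":0.15,"tx":0,"ty":0.2,"tz":0,"turn":0}]' 30
python3 -m jog '[{"grip":0.15,"tx":0,"ty":0.02,"tz":0,"turn":0},{"grip":0.15,"tx":0,"ty":0.04,"tz":0,"turn":0}]' 30
python3 -m jog '[{"grip":0.15,"tx":0,"ty":0.02,"tz":0,"turn":0}]' 30
python3 -m jog '[{"grip":0.15,"tx":0,"ty":0.02,"tz":0,"turn":0}]' 30
python3 -m jog '[{"grip":0.15,"tx":0,"ty":0.02,"tz":0,"turn":0}]' 30
```

```text
clock: 4.15
eef_pos: [569.8, -164.0, 29.6]
eef_rot: [-1.656, 1.569, 3.056]
wrist_force: [-7.5, 0.2, 4.7]
finger_gap: 14.3
clock: 4.32
eef_pos: [571.4, -164.0, 29.6]
eef_rot: [-1.686, 1.569, 3.027]
wrist_force: [-7.5, -0.2, 6.1]
finger_gap: 14.0
clock: 4.4
eef_pos: [572.2, -164.0, 29.5]
eef_rot: [-1.682, 1.569, 3.03]
wrist_force: [-7.8, 0.6, 4.6]
finger_gap: 14.4
clock: 4.48
eef_pos: [573.0, -164.0, 29.6]
eef_rot: [-1.707, 1.569, 3.005]
wrist_force: [-7.0, -0.6, 4.9]
finger_gap: 14.1
clock: 4.57
eef_pos: [573.8, -164.0, 29.6]
eef_rot: [-1.698, 1.569, 3.015]
wrist_force: [-6.6, -0.5, 4.6]
finger_gap: 14.0
```

```bash
python3 -m jog '[{"grip":0.15,"tx":0,"ty":0.015,"tz":0,"turn":0}]' 30 | grep -E "pos|wrist"
python3 -m jog '[{"grip":0.15,"tx":0,"ty":0.015,"tz":0,"turn":0}]' 30| grep -E "pos|wrist"
python3 -m jog '[{"grip":0.15,"tx":0,"ty":0.015,"tz":0,"turn":0}]' 30| grep -E "pos|wrist"
python3 -m jog '[{"grip":0.15,"tx":0,"ty":0.015,"tz":0,"turn":0}]' 30| grep -E "pos|wrist"
```

```text
eef_pos: [574.4, -164.0, 29.6]
wrist_force: [-7.4, -0.1, 4.8]
eef_pos: [575.0, -164.0, 29.6]
wrist_force: [-6.3, -0.3, 4.4]
eef_pos: [575.3, -164.0, 29.5]
wrist_force: [-13.1, -0.5, 10.4]
eef_pos: [575.4, -164.0, 29.5]
wrist_force: [-17.3, -0.1, 11.9]
```

Contact shows at TCP x ≈ 575.2, where the force jumps from 7 to 17 N; I expected 576. I'll back off, rise and look.

```bash
python3 -m jog '[{"grip":0.15,"tx":0,"ty":-0.3,"tz":0,"turn":0},{"grip":0.15,"tx":0,"ty":-0.6,"tz":0,"turn":0},{"grip":0.15,"tx":-1,"ty":-1,"tz":0,"turn":0},{"grip":0.15,"tx":-2,"ty":-2,"tz":0,"turn":-1.1},{"grip":0.15,"tx":-3,"ty":-3,"tz":0,"turn":-2.2},{"grip":1,"tx":-4,"ty":-4,"tz":0,"turn":-3.3},{"grip":1,"tx":-4.6,"ty":-5,"tz":0,"turn":-4.4},{"grip":1,"tx":-4.6,"ty":-5,"tz":0,"turn":-5.5},{"grip":1,"tx":-4.6,"ty":-5,"tz":0,"turn":-6.6},{"grip":1,"tx":-4.6,"ty":-5,"tz":0,"turn":-7.7},{"grip":1,"tx":-4.6,"ty":-5,"tz":0,"turn":-8.8},{"grip":1,"tx":-4.6,"ty":-5,"tz":0,"turn":-9.9}]' 30
python3 - <<'E'
from cell import manip
import cv2,numpy as np
a=manip.camera("top")["image"][112:242,280:380,::-1]
b=manip.camera("scene")["image"][132:242,250:385,::-1]
a=cv2.resize(a,None,fx=4,fy=4,interpolation=cv2.INTER_CUBIC)
b=cv2.resize(b,None,fx=2.96,fy=2.96,interpolation=cv2.INTER_CUBIC)
im=np.zeros((520,800,3),np.uint8); im[:,:400]=a; im[:b.shape[0],400:]=b[:,:400]
cv2.imwrite("pics/crop3.png",im); s=manip.read_state();print(s['eef_pos'],s['wrist_force'],s['moment'],s['joints'])
E
```

```text
clock: 5.9
eef_pos: [376.8, -164.1, 214.1]
eef_rot: [0.128, 1.569, -0.4]
wrist_force: [0.5, -0.2, 0.4]
finger_gap: 57.5
[ 376.79953579 -164.05558459  213.74616315] [-0.21721866  0.50826216  0.27103208] [-0.03094366 -0.0620267  -0.0355373 ] [-4.99897268e-01 -2.47023824e-02  1.87052034e+00  1.26532489e-04
  1.29492092e+00  3.19252898e-02]
```

View pics/crop3.png

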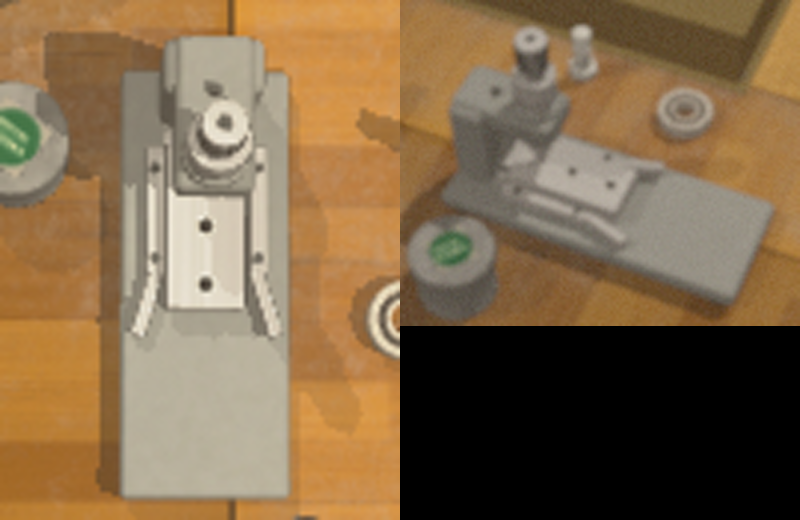

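The bar is home: its near edge is at crop row 308 (x ≈ 583) and its holes line up with the rails. The cap is free. Next I'll wind the wrist back for the stroke.

```bash
python3 -m jog '[{"grip":1,"tx":0,"ty":0,"tz":0,"turn":-1.1},{"grip":1,"tx":0,"ty":0,"tz":0,"turn":-2.2},{"grip":1,"tx":0,"ty":0,"tz":0,"turn":-3.3},{"grip":1,"tx":0,"ty":0,"tz":0,"turn":-4.4},{"grip":1,"tx":0,"ty":0,"tz":0,"turn":-5.5},{"grip":1,"tx":0,"ty":0,"tz":0,"turn":-6.6},{"grip":1,"tx":0,"ty":0,"tz":0,"turn":-7.7},{"grip":1,"tx":0,"ty":0,"tz":0,"turn":-8.8},{"grip":1,"tx":0,"ty":0,"tz":0,"turn":-9.9},{"grip":1,"tx":0,"ty":0,"tz":0,"turn":-11},{"grip":1,"tx":0,"ty":0,"tz":0,"turn":-12},{"grip":1,"tx":0,"ty":0,"tz":0,"turn":-13}]' 30 
python3 -m jog '[{"grip":1,"tx":0,"ty":0,"tz":0,"turn":-1.1},{"grip":1,"tx":0,"ty":0,"tz":0,"turn":-2.2},{"grip":1,"tx":0,"ty":0,"tz":0,"turn":-3.3},{"grip":1,"tx":0,"ty":0,"tz":0,"turn":-4.4},{"grip":1,"tx":0,"ty":0,"tz":0,"turn":-5.5},{"grip":1,"tx":0,"ty":0,"tz":0,"turn":-6.6},{"grip":1,"tx":0,"ty":0,"tz":0,"turn":-7.7},{"grip":1,"tx":0,"ty":0,"tz":0,"turn":-8.8},{"grip":1,"tx":0,"ty":0,"tz":0,"turn":-9.9},{"grip":1,"tx":0,"ty":0,"tz":0,"turn":-11},{"grip":1,"tx":0,"ty":0,"tz":0,"turn":-11},{"grip":1,"tx":0,"ty":0,"tz":0,"turn":-11}]' 30
python3 - <<'E'
from h import *
from cell import manip
s=manip.read_state();R=Ro.from_euler('xyz',s['eef_rot']).as_matrix();print(R.round(3),s['joints'],s['eef_pos'])
T=manip.camera("top");print(at(T,223.5/4+280,121.5/4+112,179))
d=np.array([659,-163.7,205])-s['eef_pos'];print(R.T@d/40, (d@R)/40)
E
```

```text
clock: 7.0
eef_pos: [376.8, -164.0, 213.5]
eef_rot: [-0.814, 1.571, 0.013]
wrist_force: [-0.6, 0.2, -0.6]
finger_gap: 94.0
clock: 8.0
eef_pos: [376.8, -164.0, 213.5]
eef_rot: [-2.0, 1.571, -0.028]
wrist_force: [-0.3, 0.8, 0.7]
finger_gap: 94.1
[[ 0.    -0.92  -0.391]
 [-0.    -0.391  0.92 ]
 [-1.    -0.    -0.   ]] [-4.99821193e-01 -2.41484308e-02  1.87062289e+00  7.87088969e-05
  1.29496995e+00 -2.47259445e+00] [ 376.75186062 -164.00825932  213.47638764]
[ 659.89944999 -162.67557267  179.        ]
[ 0.2130839  -6.49679078 -2.75341199] [ 0.2130839  -6.49679078 -2.75341199]
```

```bash
python3 -m jog '[{"grip":1,"tx":0,"ty":-0.65,"tz":-0.275,"turn":0},{"grip":1,"tx":0,"ty":-1.3,"tz":-0.55,"turn":0},{"grip":1,"tx":0,"ty":-1.95,"tz":-0.826,"turn":0},{"grip":1,"tx":0,"ty":-2.6,"tz":-1.102,"turn":0},{"grip":1,"tx":0,"ty":-3.25,"tz":-1.377,"turn":0},{"grip":1,"tx":0,"ty":-3.9,"tz":-1.652,"turn":0},{"grip":1,"tx":0,"ty":-4.55,"tz":-1.928,"turn":0},{"grip":1,"tx":0,"ty":-5.2,"tz":-2.2,"turn":0},{"grip":1,"tx":0,"ty":-5.85,"tz":-2.48,"turn":0},{"grip":1,"tx":0,"ty":-6.5,"tz":-2.755,"turn":0},{"grip":1,"tx":0.5,"ty":-6.5,"tz":-2.755,"turn":0},{"grip":1,"tx":0.5,"ty":-6.5,"tz":-2.755,"turn":0}]' 30
python3 - <<'E'
from h import *
from cell import manip
import cv2
s=manip.read_state();R=Ro.from_euler('xyz',s['eef_rot']).as_matrix();print(s['joints'],s['eef_pos'],R[:,2])
S=manip.camera("scene");T=manip.camera("top")
f=lambda i,y,x:cv2.resize(i[y:y+130,x:x+130,::-1],(400,400),interpolation=cv2.INTER_CUBIC)
cv2.imwrite("pics/crop4.png",np.hstack([f(S["image"],90,240),f(T["image"],90,270)]))
E
```

```text
clock: 9.05
eef_pos: [658.9, -161.4, 189.1]
eef_rot: [0.859, 1.566, 2.834]
wrist_force: [-1.0, 0.2, -1.1]
finger_gap: 93.5
[-2.94216355e-01  6.09670275e-01  1.11565354e+00  7.08795666e-05
  1.42155924e+00 -2.26944168e+00] [ 658.85042631 -161.37539578  189.05476347] [-0.39347532  0.91932868  0.0034563 ]
```

View pics/crop4.png

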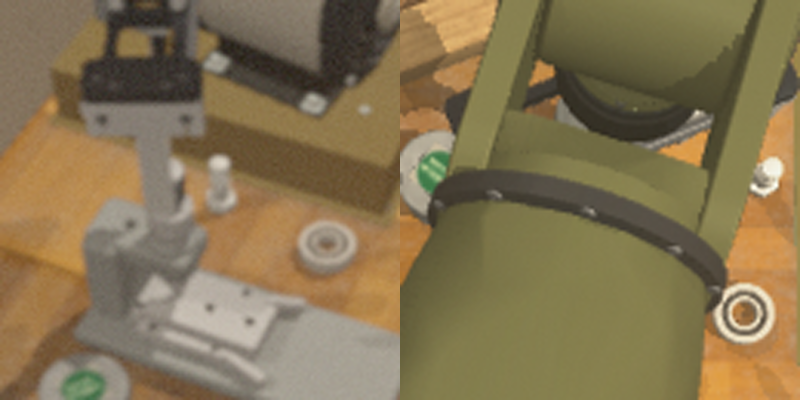

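```bash
python3 -m jog '[{"grip":1,"tx":0,"ty":0,"tz":0,"turn":0},{"grip":1,"tx":0.2,"ty":0,"tz":0,"turn":0},{"grip":1,"tx":0.4,"ty":0,"tz":0,"turn":0},{"grip":1,"tx":0.6,"ty":0,"tz":0,"turn":0},{"grip":1,"tx":0.8,"ty":0,"tz":0,"turn":0},{"grip":1,"tx":1,"ty":0,"tz":0,"turn":0},{"grip":1,"tx":1.1,"ty":0,"tz":0,"turn":0},{"grip":1,"tx":1.1,"ty":0,"tz":0,"turn":0}]' 30
python3 -m jog '[{"grip":1,"tx":0,"ty":0,"tz":0,"turn":0},{"grip":1,"tx":0,"ty":0,"tz":0,"turn":0}]' 30
```

```text
clock: 9.82
eef_pos: [658.6, -161.8, 148.0]
eef_rot: [0.849, 1.569, 2.828]
wrist_force: [-0.3, -0.0, -0.3]
finger_gap: 93.9
clock: 9.98
eef_pos: [659.2, -162.0, 149.9]
eef_rot: [-2.301, 1.57, -0.322]
wrist_force: [-0.8, -0.3, 0.7]
finger_gap: 93.7
```

```bash
python3 -m jog '[{"grip":1,"tx":0,"ty":0.016,"tz":-0.037,"turn":0},{"grip":0.5,"tx":0,"ty":0.016,"tz":-0.037,"turn":0},{"grip":0.4,"tx":0,"ty":0.016,"tz":-0.037,"turn":0},{"grip":0.2,"tx":0,"ty":0.016,"tz":-0.037,"turn":0},{"grip":0.2,"tx":0,"ty":0.016,"tz":-0.037,"turn":0},{"grip":0.2,"tx":0,"ty":0.016,"tz":-0.037,"turn":0},{"grip":0.2,"tx":0,"ty":0.016,"tz":-0.037,"turn":0},{"grip":0.2,"tx":0,"ty":0.016,"tz":-0.037,"turn":0},{"grip":0.2,"tx":0,"ty":0.016,"tz":-0.037,"turn":0},{"grip":0.2,"tx":0,"ty":0.016,"tz":-0.037,"turn":0}]' 10
python3 -m jog '[{"grip":0.2,"tx":0,"ty":0,"tz":0,"turn":0},{"grip":0.2,"tx":0,"ty":0,"tz":0,"turn":0},{"grip":0.2,"tx":0,"ty":0,"tz":0,"turn":0}]' 10
python3 -c "
from cell import manip
s=manip.read_state();print(s['moment'],s['joints'])"
```

```text
clock: 10.82
eef_pos: [659.0, -163.5, 149.5]
eef_rot: [-0.772, 1.571, 1.207]
wrist_force: [0.3, 0.9, 1.0]
finger_gap: 36.8
clock: 11.07
eef_pos: [658.9, -163.3, 149.5]
eef_rot: [0.222, 1.57, 2.201]
wrist_force: [-1.2, 1.2, 2.1]
finger_gap: 23.9
[0.46040696 0.16256137 0.01633798] [-2.96960487e-01  6.35501096e-01  1.16673962e+00  3.43995412e-04
  1.33979821e+00 -2.27633959e+00]
```

```bash
cat > m.py <<'E'
from cell import manip
s=manip.read_state();print(s['clock'],'F',s['wrist_force'].round(1),'M',s['moment'].round(3),'e6',round(s['effort'][5],3),'j6',round(s['joints'][5],3),s['eef_pos'].round(1),round(s['finger_gap'],1))
E
python3 -m jog '[{"grip":0.2,"tx":0,"ty":0,"tz":0,"turn":0},{"grip":0.2,"tx":0,"ty":0,"tz":0,"turn":0},{"grip":0.2,"tx":0,"ty":0,"tz":0,"turn":0}]' 25 >/dev/null; python3 m.py
python3 -m jog '[{"grip":0.2,"tx":0,"ty":0,"tz":0,"turn":0}]' 25 >/dev/null; python3 m.py
```

```text
11.3167 F [-2.   3.   1.6] M [ 0.662  0.232 -0.022] e6 0.002 j6 -2.276 [ 659.  -163.3  149.5] 23.3
11.4 F [-1.8  3.   0.9] M [0.776 0.328 0.032] e6 0.003 j6 -2.276 [ 659.  -163.3  149.5] 23.1
```

```bash
for i in 1 2 3 4 5 6 7 8; do python3 -m jog '[{"grip":0.2,"tx":0,"ty":0,"tz":0,"turn":0.5},{"grip":0.2,"tx":0,"ty":0,"tz":0,"turn":1}]' 25 >/dev/null; python3 m.py; done
```

```text
11.5667 F [-2.3  4.7  2.5] M [0.91  0.382 0.071] e6 -1.51 j6 -2.169 [ 658.9 -163.3  149.5] 23.7
11.7333 F [-2.6  4.5  2.1] M [0.913 0.39  0.022] e6 -1.253 j6 -2.064 [ 658.9 -163.2  149.5] 23.3
11.9 F [-3.9  5.8  1.7] M [1.019 0.385 0.013] e6 -1.252 j6 -1.96 [ 658.9 -163.1  149.5] 23.5
12.0667 F [-3.1  4.2  1.4] M [1.098 0.433 0.036] e6 -1.251 j6 -1.855 [ 658.9 -163.   149.5] 23.7
12.2333 F [-2.7  5.4  2. ] M [1.227 0.428 0.089] e6 -1.251 j6 -1.75 [ 658.9 -163.   149.4] 23.4
12.4 F [-2.4  6.2  2.1] M [1.237 0.331 0.023] e6 -1.251 j6 -1.646 [ 659.  -162.8  149.5] 23.6
12.5667 F [-2.9  7.   1.9] M [1.328 0.357 0.093] e6 -1.251 j6 -1.541 [ 659.  -162.8  149.5] 23.5
12.7333 F [-2.5  6.9  1.8] M [1.33  0.375 0.076] e6 -1.251 j6 -1.436 [ 659.  -162.7  149.5] 23.7
```

```bash
python3 -m jog '[{"grip":0.2,"tx":0,"ty":0.004,"tz":0.009,"turn":0},{"grip":0.2,"tx":0,"ty":0.008,"tz":0.018,"turn":0},{"grip":0.2,"tx":0,"ty":0.012,"tz":0.027,"turn":0},{"grip":0.2,"tx":0,"ty":0.012,"tz":0.027,"turn":0}]' 25 >/dev/null; python3 m.py
for i in 1 2 3 4 5 6 7 8 9 10 11 12; do python3 -m jog '[{"grip":0.2,"tx":0,"ty":0,"tz":0,"turn":0.5}]' 25 >/dev/null; python3 m.py; done | tee -a log
```

```text
13.0667 F [-2.3  2.3  2. ] M [ 0.374  0.327 -0.006] e6 -0.011 j6 -1.437 [ 659.  -162.5  149.5] 23.6
13.15 F [-2.7  1.7  1.9] M [0.466 0.367 0.058] e6 -2.415 j6 -1.386 [ 659.  -162.5  149.5] 23.5
13.2333 F [-1.9  2.5  1.5] M [0.444 0.285 0.048] e6 -1.513 j6 -1.33 [ 659.  -162.5  149.5] 23.6
13.3167 F [-2.5  2.7  2. ] M [0.514 0.327 0.039] e6 -1.28 j6 -1.278 [ 659.  -162.4  149.5] 23.8
13.4 F [-2.8  2.8  1.3] M [0.549 0.223 0.06 ] e6 -1.257 j6 -1.225 [ 659.  -162.4  149.4] 23.7
13.4833 F [-2.   2.9  1.4] M [0.498 0.234 0.013] e6 -1.255 j6 -1.173 [ 659.1 -162.4  149.5] 23.2
13.5667 F [-2.1  2.5  1.5] M [0.623 0.173 0.011] e6 -1.255 j6 -1.12 [ 659.1 -162.3  149.5] 23.8
13.65 F [-0.9  3.1  1.3] M [0.594 0.212 0.065] e6 -1.255 j6 -1.068 [ 659.1 -162.3  149.5] 23.3
13.7333 F [-1.4  3.2  1. ] M [0.597 0.109 0.052] e6 -1.255 j6 -1.016 [ 659.1 -162.3  149.5] 23.6
13.8167 F [-0.6  2.4  1.5] M [0.643 0.022 0.056] e6 -1.255 j6 -0.963 [ 659.2 -162.2  149.5] 23.5
13.9 F [-0.1  3.2 -0.3] M [0.611 0.058 0.058] e6 -1.255 j6 -0.911 [ 659.2 -162.2  149.5] 23.3
13.9833 F [-0.3  3.5  1.2] M [ 0.682 -0.047  0.091] e6 -1.254 j6 -0.859 [ 659.2 -162.2  149.5] 23.4
14.0667 F [-0.4  3.6  0.5] M [ 0.705 -0.067  0.037] e6 -1.256 j6 -0.806 [ 659.3 -162.1  149.5] 23.7
```

```bash
for i in 1 2 3 4 5 6 7 8 9 10 11 12 13 14 15 16; do python3 -m jog '[{"grip":0.2,"tx":0,"ty":0,"tz":0,"turn":0.5}]' 25 >/dev/null; python3 m.py; done | tee -a log
```

```text
14.15 F [-0.6  4.4  1.5] M [ 0.692 -0.061  0.105] e6 -1.254 j6 -0.754 [ 659.3 -162.1  149.5] 23.6
14.2333 F [0.8 3.3 0.7] M [ 0.682 -0.14   0.078] e6 -1.255 j6 -0.702 [ 659.3 -162.2  149.5] 23.8
14.3167 F [1.  3.6 0.4] M [ 0.758 -0.221  0.008] e6 -1.255 j6 -0.649 [ 659.3 -162.1  149.5] 23.6
14.4 F [0.7 4.1 1.3] M [ 0.676 -0.247  0.059] e6 -1.254 j6 -0.597 [ 659.4 -162.1  149.5] 23.5
14.4833 F [0.4 4.3 0.2] M [ 0.759 -0.297  0.119] e6 -1.254 j6 -0.545 [ 659.4 -162.1  149.5] 23.7
14.5667 F [ 2.6  4.6 -0.4] M [ 0.674 -0.34   0.048] e6 -1.254 j6 -0.492 [ 659.5 -162.1  149.5] 23.7
14.65 F [ 1.6  3.7 -0.3] M [ 0.667 -0.426  0.066] e6 -1.254 j6 -0.44 [ 659.5 -162.1  149.5] 23.4
14.7333 F [ 1.7  4.2 -0.3] M [ 0.715 -0.471  0.03 ] e6 -1.254 j6 -0.387 [ 659.5 -162.   149.5] 23.5
14.8167 F [2.6 3.1 0.3] M [ 0.676 -0.553  0.074] e6 -1.254 j6 -0.335 [ 659.6 -162.1  149.5] 23.3
14.9 F [3.1 4.4 0.5] M [ 0.763 -0.535  0.061] e6 -1.254 j6 -0.283 [ 659.6 -162.   149.5] 23.5
14.9833 F [ 2.5  3.8 -0.3] M [ 0.717 -0.612  0.051] e6 -1.253 j6 -0.23 [ 659.6 -162.1  149.5] 23.0
15.0667 F [3.9 3.4 0.1] M [ 0.685 -0.719  0.07 ] e6 -1.253 j6 -0.178 [ 659.7 -162.1  149.5] 23.7
15.15 F [3.9 3.9 0.2] M [ 0.707 -0.782  0.076] e6 -1.253 j6 -0.126 [ 659.7 -162.1  149.5] 23.5
15.2333 F [ 4.3  3.6 -0.1] M [ 0.619 -0.799  0.114] e6 -1.245 j6 -0.073 [ 659.7 -162.   149.5] 23.4
15.3167 F [ 3.8  2.5 -0.7] M [ 0.651 -0.89   0.04 ] e6 -1.236 j6 -0.021 [ 659.8 -162.1  149.5] 23.6
15.4 F [ 4.6  3.  -0.3] M [ 0.611 -0.961  0.102] e6 -1.228 j6 0.031 [ 659.8 -162.1  149.5] 23.6
```

```bash
for i in 1 2 3 4 5 6 7 8 9 10 11 12 13 14; do python3 -m jog '[{"grip":0.2,"tx":0,"ty":0,"tz":0,"turn":0.5}]' 25 >/dev/null; python3 m.py; done | tee -a log
```

```text
15.4833 F [ 4.9  2.1 -1.7] M [ 0.608 -0.98   0.055] e6 -1.221 j6 0.084 [ 659.8 -162.1  149.5] 23.6
15.5667 F [ 5.5  4.1 -0.6] M [ 0.592 -1.066  0.077] e6 -1.221 j6 0.136 [ 659.8 -162.1  149.5] 23.5
15.65 F [ 5.4  3.4 -0.3] M [ 0.536 -1.091  0.125] e6 -1.232 j6 0.189 [ 659.9 -162.1  149.5] 23.2
15.7333 F [ 6.8  2.7 -2. ] M [ 0.618 -1.107  0.081] e6 -1.24 j6 0.241 [ 659.9 -162.1  149.5] 23.5
15.8167 F [ 6.3  3.2 -1.5] M [ 0.547 -1.148  0.103] e6 -1.247 j6 0.293 [ 659.9 -162.2  149.5] 23.5
15.9 F [ 5.8  2.7 -1.4] M [ 0.52  -1.166  0.067] e6 -1.254 j6 0.346 [ 660.  -162.2  149.5] 23.5
15.9833 F [ 6.3  2.2 -1.6] M [ 0.526 -1.254  0.024] e6 -1.261 j6 0.398 [ 660.  -162.2  149.5] 23.6
16.0667 F [ 6.7  2.2 -1.2] M [ 0.478 -1.332  0.061] e6 -1.267 j6 0.45 [ 660.  -162.2  149.5] 23.7
16.15 F [ 7.   1.4 -2. ] M [ 0.412 -1.362 -0.002] e6 -1.272 j6 0.503 [ 660.  -162.3  149.5] 23.2
16.2333 F [ 7.   2.1 -1.8] M [ 4.150e-01 -1.396e+00 -1.000e-03] e6 -1.278 j6 0.555 [ 660.1 -162.3  149.5] 23.6
16.3167 F [ 5.5  2.  -1.8] M [ 0.328 -1.35   0.044] e6 -1.282 j6 0.607 [ 660.1 -162.3  149.5] 23.6
16.4 F [ 6.9  2.  -2.2] M [ 0.378 -1.365 -0.019] e6 -1.288 j6 0.66 [ 660.1 -162.3  149.6] 23.5
16.4833 F [ 6.6  0.7 -2.1] M [ 0.286 -1.474  0.044] e6 -1.246 j6 0.712 [ 660.1 -162.4  149.5] 23.4
16.5667 F [ 7.4  0.9 -2.6] M [ 0.245 -1.5    0.112] e6 -1.217 j6 0.764 [ 660.1 -162.4  149.5] 23.7
```

The joint-6 effort shows the story clearly. It stays constant to j6 ≈ -0.1 (free travel), then contact. After that it forms a sawtooth with a 0.63 rad period, which is the clutch slipping: the first peak is at j6 ≈ 0.11 and the second near 0.76. I'm aiming for a total slip of about 2.1–2.3, which means j6 ≈ 2.12.

```bash
python3 -m jog '[{"grip":0.2,"tx":0,"ty":0.011,"tz":0.006,"turn":0},{"grip":0.2,"tx":0,"ty":0.022,"tz":0.012,"turn":0}]' 25 >/dev/null
for i in 1 2 3 4 5 6 7 8 9 10 11 12 13 14 15 16 17 18 19 20 21 22 23 24 25 26; do python3 -m jog '[{"grip":0.2,"tx":0,"ty":0,"tz":0,"turn":0.5}]' 25 >/dev/null; python3 m.py; done | tee -a log | cut -d' ' -f2-
```

```text
F [2.5 1.  1.1] M [ 0.331 -0.52   0.093] e6 -2.349 j6 0.814 [ 660.4 -162.4  149.5] 23.9
F [ 2.9  2.  -0.5] M [ 0.263 -0.625  0.119] e6 -1.496 j6 0.869 [ 660.4 -162.4  149.5] 23.4
F [ 3.   1.5 -0.6] M [ 0.228 -0.61   0.079] e6 -1.275 j6 0.922 [ 660.4 -162.5  149.5] 23.8
F [ 3.7  2.3 -0.2] M [ 0.201 -0.582  0.01 ] e6 -1.259 j6 0.974 [ 660.4 -162.5  149.5] 23.5
F [ 4.   0.5 -0.7] M [ 0.178 -0.63   0.083] e6 -1.264 j6 1.026 [ 660.5 -162.6  149.5] 23.3
F [ 3.7  0.9 -0.5] M [ 0.18  -0.664  0.063] e6 -1.269 j6 1.079 [ 660.5 -162.6  149.5] 23.6
F [ 4.1  0.3 -0.2] M [ 0.119 -0.64   0.039] e6 -1.275 j6 1.131 [ 660.5 -162.6  149.5] 23.3
F [ 3.2  0.  -0.8] M [ 0.12  -0.651  0.022] e6 -1.28 j6 1.183 [ 660.5 -162.7  149.5] 23.6
F [ 3.1 -0.7 -1.5] M [ 0.032 -0.666  0.002] e6 -1.285 j6 1.236 [ 660.5 -162.7  149.5] 23.7
F [ 4.3 -1.4 -1. ] M [-0.019 -0.685  0.049] e6 -1.29 j6 1.288 [ 660.5 -162.7  149.5] 23.4
F [ 3.9 -1.  -0.3] M [-0.033 -0.619  0.112] e6 -1.247 j6 1.341 [ 660.5 -162.8  149.5] 23.6
F [ 2.5 -0.5 -1.2] M [-0.078 -0.757  0.124] e6 -1.219 j6 1.393 [ 660.5 -162.8  149.5] 23.8
F [ 3.4 -1.5 
[... 555 characters left out ...]
.349 -0.629  0.029] e6 -1.275 j6 1.759 [ 660.4 -163.1  149.5] 23.5
F [ 3.3 -2.7 -0.9] M [-0.361 -0.602  0.067] e6 -1.28 j6 1.812 [ 660.4 -163.1  149.5] 23.5
F [ 2.7 -2.4 -0.6] M [-0.33  -0.564  0.006] e6 -1.285 j6 1.864 [ 660.4 -163.2  149.5] 23.7
F [ 3.  -2.  -1.2] M [-0.401 -0.554  0.039] e6 -1.29 j6 1.916 [ 660.3 -163.2  149.5] 23.4
F [ 2.8 -2.2 -0.7] M [-0.464 -0.469  0.116] e6 -1.25 j6 1.969 [ 660.3 -163.2  149.5] 23.4
F [ 1.7 -2.5 -1.7] M [-0.441 -0.507  0.103] e6 -1.219 j6 2.021 [ 660.3 -163.3  149.5] 22.9
F [ 1.8 -3.7 -0.6] M [-0.486 -0.457  0.098] e6 -1.234 j6 2.073 [ 660.3 -163.3  149.5] 23.7
F [ 2.2 -3.8 -0.3] M [-0.511 -0.438  0.056] e6 -1.242 j6 2.126 [ 660.2 -163.3  149.5] 23.7
```

```bash
python3 -m jog '[{"grip":0.35,"tx":0,"ty":0,"tz":0,"turn":0},{"grip":0.5,"tx":0,"ty":0,"tz":0,"turn":0},{"grip":0.7,"tx":0,"ty":0,"tz":0,"turn":0},{"grip":0.7,"tx":0,"ty":0,"tz":0,"turn":0},{"grip":0.7,"tx":0,"ty":0,"tz":0,"turn":0},{"grip":0.7,"tx":0,"ty":0,"tz":0,"turn":0}]' 25; python3 m.py
```

```text
clock: 19.4
eef_pos: [660.0, -162.3, 149.5]
eef_rot: [-1.085, 1.571, 2.78]
wrist_force: [0.2, 0.4, -0.3]
finger_gap: 59.8
19.4 F [ 0.2  0.4 -0.3] M [ 0.058 -0.022  0.024] e6 -0.019 j6 2.123 [ 660.  -162.3  149.5] 59.8
```

```bash
python3 -m jog '[{"grip":0.7,"tx":-0.25,"ty":0,"tz":0,"turn":0},{"grip":0.7,"tx":-0.75,"ty":0,"tz":0,"turn":0},{"grip":0.7,"tx":-1.25,"ty":0,"tz":0,"turn":0},{"grip":0.7,"tx":-1.75,"ty":0,"tz":0,"turn":0},{"grip":0.7,"tx":-2.25,"ty":0,"tz":0,"turn":0},{"grip":0.7,"tx":-2.25,"ty":0,"tz":0,"turn":0}]' 25; python3 -c "
from h import *
from cell import manip
s=manip.read_state();R=Ro.from_euler('xyz',s['eef_rot']).as_matrix();print(R.round(3));print(np.array([-260,0,0])@R/40)"
```

```text
clock: 19.9
eef_pos: [661.1, -162.6, 245.0]
eef_rot: [2.123, 1.564, -0.296]
wrist_force: [0.2, 0.0, 0.6]
finger_gap: 65.9
[[ 0.007  0.661 -0.75 ]
 [-0.002 -0.75  -0.661]
 [-1.     0.006 -0.004]]
[-0.0437641  -4.2995808   4.87459636]
```

```bash
python3 -m jog '[{"grip":0.7,"tx":0,"ty":-0.43,"tz":0.49,"turn":0},{"grip":0.7,"tx":0,"ty":-0.86,"tz":0.98,"turn":0},{"grip":0.7,"tx":0,"ty":-1.3,"tz":1.46,"turn":0},{"grip":0.7,"tx":0,"ty":-1.72,"tz":1.95,"turn":0},{"grip":0.7,"tx":0,"ty":-2.15,"tz":2.44,"turn":0},{"grip":0.7,"tx":0,"ty":-2.6,"tz":2.93,"turn":0},{"grip":0.7,"tx":0,"ty":-3,"tz":3.4,"turn":0},{"grip":0.7,"tx":0,"ty":-3.5,"tz":3.9,"turn":0},{"grip":0.7,"tx":0,"ty":-3.9,"tz":4.4,"turn":0},{"grip":0.7,"tx":0,"ty":-4.3,"tz":4.87,"turn":0},{"grip":0.7,"tx":0,"ty":-4.3,"tz":4.87,"turn":0},{"grip":0.7,"tx":0,"ty":-4.3,"tz":4.87,"turn":0}]' 25
python3 - <<'E'
from cell import manip
import cv2,numpy as np
A=manip.camera("top")["image"][:,:,::-1];a=A[112:242,280:380]
B=manip.camera("scene")["image"][:,:,::-1];b=B[132:242,250:385]
a=cv2.resize(a,None,fx=4,fy=4,interpolation=cv2.INTER_CUBIC)
b=cv2.resize(b,None,fx=2.96,fy=2.96,interpolation=cv2.INTER_CUBIC)
im=np.zeros((520,800,3),np.uint8); im[:,:400]=a; im[:b.shape[0],400:]=b[:,:400]
cv2.imwrite("pics/crop5.png",im)
A0=cv2.imread("pics/top0.png").astype(int)
for n,(u,v) in dict(tin=(283,147),bearing=(382,191),bolt=(389,147)).items():
    print(n,abs(A[v-15:v+15,u-15:u+15].astype(int)-A0[v-15:v+15,u-15:u+15]).mean())
E
```

```text
clock: 20.9
eef_pos: [399.8, -162.2, 239.9]
eef_rot: [1.982, 1.57, -0.438]
wrist_force: [0.1, -0.7, 0.4]
finger_gap: 66.2
tin 2.4522222222222223
bearing 2.4392592592592592
bolt 2.5388888888888888
```

View pics/crop5.png

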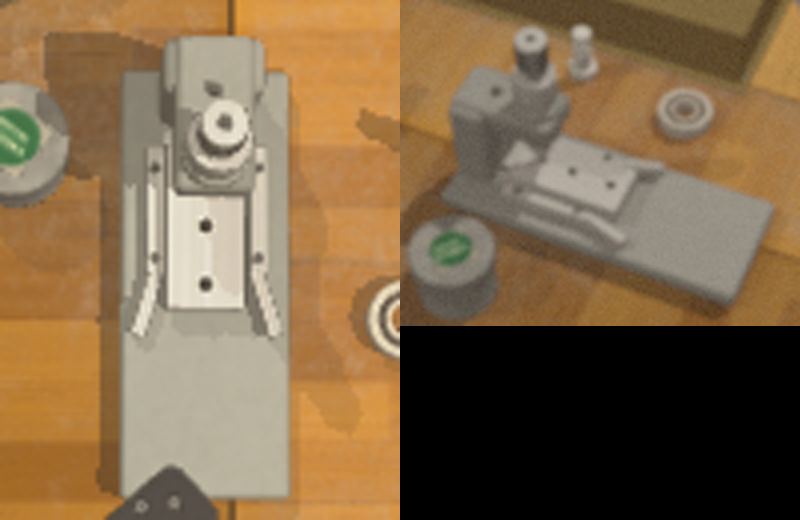

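The bar is still home (near edge at row 308, holes at (205,226) and (205,285)), the bystanders haven't moved, and the robot is clear. I'm handing in.

```bash
python3 -c "
from cell import manip
print(manip.sign_off())"
```

```text
the job is handed in; nothing more can be done
None
```

The bar is home against the end stop and the gauge is closed on it. I handed the job in at about 21 s; no verdict is reported.

- **Pushing the bar:** I pushed the bare-steel bar along the rails with about 8 N. It met the stop at TCP x ≈ 575.2, within 1 mm of where I expected. The highest wrist force I read there was about 21 N, 17 N of it along the push, before I backed off.
- **Turning the cap:** I gripped only the cap, at 25 N, and turned it clockwise about 4.4 rad in one stroke, so no regrip was needed. The spindle met the bar after about 2.2 rad. The joint-6 effort then showed four clutch peaks 0.63 rad apart, so I estimate a slip of about 1.9 to 2.3 rad (3 to 4 clicks).
- **Last checks:** The final pictures show the bar still home and square. The tin, bearing and bolt differ from the first picture only by noise, and the robot was clear.

**Not confirmed or in disagreement:**
- The slip and the spindle's press come from joint effort and rotation, not from a picture of the spindle.
- My camera estimates of the cap centre differed by 1 to 2 mm. That gave side forces of up to about 8 N while turning, and I corrected the position twice.

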